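# Uncouple the cart drawbar from its ball mount and hold it up

### The job

The drawbar stub of a small instrument cart is latched onto a ball mount on a bench fixture. Pull the safety pin out of the latch bar and lay it in the shallow round metal parts dish; then pull the latch sideways by its upright finger post, against the spring, and keeping it pulled lift the drawbar's coupler off the ball. Finish still holding the coupler raised, at least 6 cm higher than it sat; leave the flat gel box, steel block and foot knob where they are.

Things in the scene. Friction and masses are not known exactly. Their poses are not given: they have to be found in the camera images.
- fixture: Fixed metal base plate 300 x 130 x 12 mm; origin at the centre of its underside. Its x axis runs along the drawbar from coupler (x = -90 mm) to pivot (x = +110 mm, 50 mm above the table); y is the direction in which the latch is pulled; z up. Carries a 25 mm steel ball on a 10 mm neck at x = -90, y = 0, centre 50 mm above the table, and two grey cheeks, 68 mm high, at the pivot.
- tongue (a joint): Angle of the drawbar (grey bar 32 mm wide, 0.45 kg with latch) about its level pivot pin along fixture y. 0 = coupled on the ball; grows as the coupler end rises (to 0.7 rad; the coupler is 200 mm from the pivot). It falls back by its own weight if let go, and cannot rise while the latch is shut.
- coupler (a point): Centre of the flat top of the dark cup-shaped coupler (38 mm diameter) at the nose of the drawbar, over the ball; 70 mm above the table when coupled. Its axes turn with the drawbar.
- latch (a joint): Travel (m) of the latch, a flat steel bar 24 x 6 mm whose fork grips under the ball: 0 = shut, grows as it slides along fixture +y, away from the coupler; full travel 0.020. The fork clears the ball from about 0.016 on; pull 0.018 to 0.020 and keep it there while lifting the first 30 mm. A spring shuts it with 3 N at 0, 8 N at full travel. The pin, while in, blocks it.
- post_top (a point): Centre of the top of the latch's upright round finger post, 14 mm thick, standing on the bar 72 mm from the ball axis along fixture +y while shut; top 105 mm above the table when coupled, foot boss 41 mm. It slides with the latch, rises and tilts with the drawbar, and can be gripped to pull and to lift. The coupler top beside it is 70 mm high.
- pin: Steel safety pin, 62 mm long: 7 mm shank (lowest 20.5 mm), 15 mm collar, then a dark ribbed round grip 12 mm thick to the top. Origin at the shank's tip, z towards the grip. Starts upright in 8.5 mm holes in latch bar and keeper plate, 42 mm from the ball axis along fixture +y; tip 17 mm, top 79 mm up. Draws straight up, free after 22 mm. Metal beside it along fixture x is at most 40 mm high.
- pin_grip (a point): Point on the pin's axis in the middle of its ribbed grip, 48 mm above its tip; z along the pin.
- dish: Loose shallow round metal parts dish, 77 mm outer diameter, 18 mm high, its floor 2 to 6 mm above the table; origin at the centre of its underside. Stands on the table on the +y side of the fixture; it and the flat gel box may have changed places.
- gel_box: Bystander: flat square plastic box, black below with a clear grey lid, 59 x 57 x 14 mm, shut; origin at the centre of its underside.
- block: Bystander: steel block 40 x 25 x 25 mm; origin at the centre of its underside.
- knob: Bystander: black lobed foot knob, 26 mm diameter, 24 mm high; origin at the centre of its underside.
Not all that is in view belongs to the job. Leave any blue or brown look-alike of the dish alone.

How it is judged:
By the outcome, as a careful person would: the job done as asked, in the order asked, and still so for the second after the job is handed in, while the arm keeps its last pose, push and grip.
It also fails if it takes over 58 s, if anything falls off the work surface, if the arm or the gripper's body presses on something with over 40 N, if the wrist force passes 120 N, or if a joint passes its speed limit or range.

### The arm

A 6-joint arm with a two-finger parallel gripper is mounted at the origin on a cart in front of the work surface, level with it; the furniture and walls round the work are solid. World frame = base frame: x ahead of the robot, y to its left, z up, the work surface at z = 0. Lengths are in m, angles in rad, forces in N, time in s.
With the tool pointing down it reaches from about 0.35 to 0.975 m from the base axis. Payload 4.9 kg.
Tool frame: the origin (TCP) lies at the very end of the fingers, on their centre line; the grasp point (between the pads) lies 19 mm behind it; z points along the fingers, x is the direction in which the jaws open and shut, and the axes are right-handed (so a half turn about z gives the same grasp; the last joint's range is limited). The gripper opens to 85 mm and grips with 20 to 120 N. Pads are 22 mm wide; open, the fingers measure 114 mm over their backs; the gripper's body (76 mm by 85 mm) begins 54 mm behind the grasp point. The pads swing forward as they close: fully open they stand 13 mm farther back than shut.
Start: joints at [1.128, 0.053, 1.613, -0, 1.476, -0.119], TCP at [0.199, 0.593, 0.231] pointing down, gripper open.
Joint ranges: [-3.01, 3.01], [-1.01, 2.22], [0.06, 2.58], [-1.02, 4.17], [0.09, 2.62], [-3.14, 3.14]. Speed limits (rad/s): [2.57, 2.57, 3.14, 3.14, 3.14, 3.14].

### API

Orientations are given as a rotation vector (axis times angle).
In Python, from station import monitor, imaging, ticket gives the robot as it stands.
- The arm moves only by the tool step_arm, never from a script. Its argument "targets" is one flat list of numbers, 4 for each row, row after row: the shift along the tool's x, y, z in m, then the turn about the tool's z in rad. In form: [tx, ty, tz, roll, tx, ty, tz, roll, ...]. A call has 1 to 12 rows; each row is the pose to reach, as a shift and turn from the pose measured when the call began, along the tool's axes at that moment; what a row does not reach only later rows make up. A row lasts 1/12 s, in which the tool goes at most 41.7 mm and 7.16 degrees, less where a joint would pass 70% of its speed; a pose out of reach is approached as far as the arm can. A call with a gripper value outside its range is refused whole. "grip" is the finger opening in m, from 0 to 0.0854, set as the call begins (left out, the last holds). The fingers move at their own pace and stop on an object; "force" is the grip in N (left out, the last holds). Time passes only in rows, so rows that repeat a pose let the fingers close. It gives the time, the measured TCP pose, the force and the opening at its end, in the units of the state.
- monitor.get_obs(): the state, without advancing time (a new reading comes with each control period).
- imaging.get_image(name): name is "scene" or "top" or "wrist"; returns a dict with "color" (400x640x3 uint8, red, green, blue), "depth" (400x640 float32, m along the optical axis (not along the pixel's ray), 0 where there is no reading), "fov_y" (degrees; the focal length in pixels is half the picture's height over the tangent of half this angle, whatever the lens; pixels are square), "cx", "cy" (the principal point, pixels), "k1" (the pictures are not rectified: a ray, as slopes to the right and down, at radius r is drawn at 1 + k1 r^2 times it, then the intrinsics apply), "R" (3x3) and "t" (3): a world point X has camera coordinates R X + t. Camera axes: x right, y down, z forward; pixel columns grow to the right and rows downward; lengths in m; the calibration is good to about 2 mm. A picture is of the moment at which its call begins.
- ticket.finish_job(): hands the job in, once; it reports no verdict.
Trained networks look in a picture, given as the dict that the camera call returned (one of the last four; its "shot" number tells which), for a name from the list of things; names that differ only in an ending like _2 or _b are one class to them, and where a whole thing is asked for, a point or a joint stands for the part that bears it (a point fixed in the world has none). Each returns a list of dicts, best first, with "score" (0 to 1); they miss things now and then, are a little off and sometimes report something else, mostly with a low value. They report only what shows in the picture. A call takes as long as a camera call. They do not tell look-alikes from the thing itself.
- imaging.search_frame(name, picture): "uv" ([column, row] in pixels, amid what is visible of it).
- imaging.mark_of(name, picture): "uv" ([column, row] in pixels: a listed point, or the origin of a listed thing).
The state is a dict: "t": time; "q": joint angles; "dq": joint speeds; "effort": joint torques, N m; "tool_pos": TCP position; "tool_rot": TCP orientation; "contact_force": force on the tool from outside, world axes, zero at the start; "wrist_torque": the same for the moment, N m; "opening": finger opening in m.
Only numpy, scipy, OpenCV 4.12 (cv2) and the standard library are available. Lean on these libraries where they do the work, as an engineer would, in place of code of your own. Each camera call takes 0.05 s, during which the arm holds its last target.

## Working session

There is one attempt and no reset: what is moved stays moved. The work goes in short steps, Python scripts to look and compute and a tool call to move; the robot and the scene stay as the last step left them, time stands still between calls to the robot, and variables do not carry over. Pictures are saved under pics/ and viewed, and the job is handed in when it is done.

Besides the shell and the picture viewer there is one more tool, called after ">>>" as name(argument=value, ...) on one line, values as JSON. step_arm: Moves the arm, as the interface text tells. Its arguments: {"type":"object","properties":{"targets":{"type":"array","items":{"type":"number"}},"grip":{"type":"number"},"force":{"type":"number"}},"required":["targets"]}

```bash
mkdir -p pics; ls
cat > h.py <<'E'
import numpy as np, cv2
from station import monitor, imaging, ticket
from scipy.spatial.transform import Rotation as Ro
def K(p):
    H=p["color"].shape[0]; f=H/2/np.tan(np.radians(p["fov_y"])/2); return f
def ray(p,uv):
    f=K(p); d=np.array([[ (uv[0]-p["cx"])/f,(uv[1]-p["cy"])/f]]); 
    u=d[0].copy()
    for _ in range(30): u=d[0]/(1+p["k1"]*(u@u))
    R=np.array(p["R"]);t=np.array(p["t"])
    return -R.T@t, R.T@np.array([u[0],u[1],1.0])
def atz(p,uv,z):
    c,d=ray(p,uv); return c+d*(z-c[2])/d[2]
def bydepth(p,uv):
    z=p["depth"][int(round(uv[1])),int(round(uv[0]))]; c,d=ray(p,uv); return c+d*z, z
def proj(p,X):
    c=np.array(p["R"])@np.array(X)+np.array(p["t"]); s=c[:2]/c[2]; s=s*(1+p["k1"]*(s@s)); return s*K(p)+[p["cx"],p["cy"]]
def save(p,n,crop=None,sc=1):
    im=cv2.cvtColor(p["color"],cv2.COLOR_RGB2BGR)
    if crop: im=im[crop[1]:crop[3],crop[0]:crop[2]]
    if sc!=1: im=cv2.resize(im,None,fx=sc,fy=sc,interpolation=cv2.INTER_CUBIC)
    cv2.imwrite("pics/"+n+".png",im)
def tri(rays):
    A=np.zeros((3,3));b=np.zeros(3)
    for c,d in rays:
        d=d/np.linalg.norm(d);P=np.eye(3)-np.outer(d,d);A+=P;b+=P@c
    return np.linalg.solve(A,b)
def totool(dw,o=None):
    o=o or monitor.get_obs(); return Ro.from_rotvec(o["tool_rot"]).as_matrix().T@np.array(dw)
E
python3 - <<'E'
from h import *
np.set_printoptions(precision=4,suppress=True)
o=monitor.get_obs()
for k,v in o.items(): print(k,v)
print(Ro.from_rotvec(o["tool_rot"]).as_matrix())
P={}
for n in ["scene","top","wrist"]:
    p=imaging.get_image(n); P[n]=p; save(p,n+"0")
    print(n,p["fov_y"],p["k1"],-np.array(p["R"]).T@p["t"])
    for t in ["fixture","coupler","post_top","pin_grip","pin","dish","gel_box","block","knob"]:
        r=imaging.mark_of(t,p); print(t,[(np.round(a["uv"],1),round(a["score"],2)) for a in r[:4]], [np.round(bydepth(p,a["uv"])[0],3) for a in r[:4]])
E
```

```text
pics
t 0.0
q [ 1.128   0.0533  1.6143 -0.      1.476  -0.119 ]
dq [-0.0001 -0.0007  0.0002 -0.0001 -0.0007 -0.0006]
effort [ -0.0021 -39.3704 -37.0159  -0.0003   0.0072   0.    ]
tool_pos [0.1986 0.5919 0.2301]
tool_rot [ 2.5497  1.8337 -0.0028]
contact_force [-0.2603 -0.6278 -0.2554]
wrist_torque [ 0.0173  0.0225 -0.0115]
opening 0.08526803367493221
[[ 0.3182  0.948  -0.0009]
 [ 0.948  -0.3182 -0.0018]
 [-0.002  -0.0002 -1.    ]]
scene 52.787829525085876 0.032561035176351553 [ 0.2246 -0.5282  0.4603]
fixture [(array([378.1, 289.9]), 0.62)] [array([ 0.598, -0.037,  0.012])]
coupler [(array([329.3, 259. ]), 0.7)] [array([0.524, 0.016, 0.07 ])]
post_top [(array([325.7, 226.7]), 0.61)] [array([0.547, 0.072, 0.104])]
pin_grip [(array([326.3, 251.3]), 0.42)] [array([0.532, 0.042, 0.07 ])]
pin [(array([339.3, 232. ]), 0.2)] [array([0.656, 0.207, 0.   ])]
dish [(array([277.7, 204.8]), 0.8), (array([311.8, 220.2]), 0.79), (array([342. , 198.3]), 0.58)] [array([0.573, 0.392, 0.014]), array([0.612, 0.266, 0.016]), array([ 0.765,  0.382, -0.001])]
gel_box [(array([245.6, 241.9]), 0.95), (array(
[... 896 characters left out ...]
0.531, 0.049, 0.076]), array([0.536, 0.053, 0.075])]
dish [(array([209.1, 217.9]), 0.91), (array([239.2, 154.9]), 0.72), (array([260.4, 201.7]), 0.62)] [array([ 0.577,  0.431, -0.002]), array([0.738, 0.362, 0.002]), array([ 0.618,  0.305, -0.002])]
gel_box [(array([269.9, 274.7]), 0.65)] [array([0.44 , 0.274, 0.015])]
block [(array([293.4, 183.2]), 0.66), (array([269.9, 273.4]), 0.63)] [array([0.66 , 0.221, 0.025]), array([0.443, 0.275, 0.011])]
knob [(array([272.7, 170.8]), 0.57)] [array([0.694, 0.274, 0.013])]
wrist 69.5308893638048 -0.03712729934257318 [0.1237 0.6176 0.3745]
fixture [] []
coupler [] []
post_top [] []
pin_grip [] []
pin [] []
dish [] []
gel_box [] []
block [] []
knob [] []
```

View pics/scene0.png

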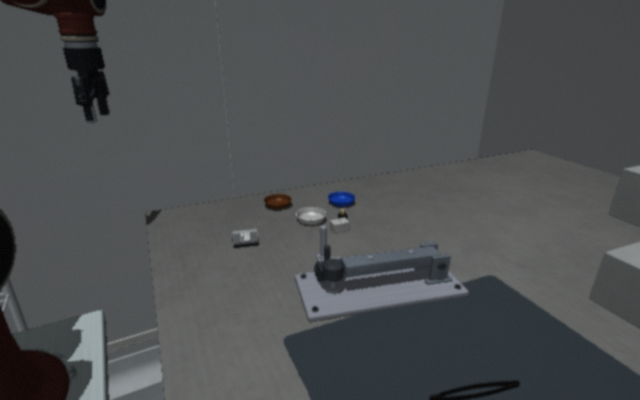

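View pics/top0.png

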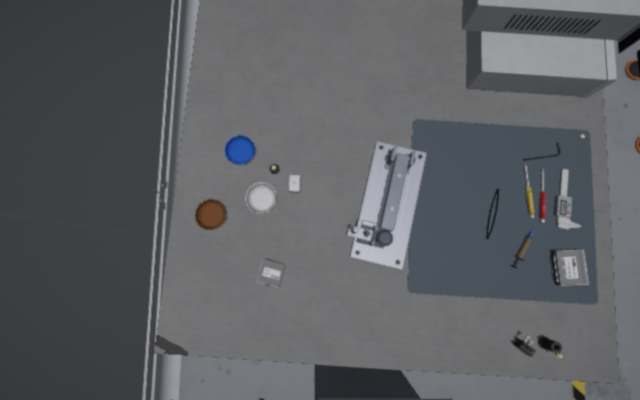

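Candidates for the dish in the top view are brown (211,214), blue (240,150) and bare metal (261,198). By the description I choose the metal one. The gel box is at (270,273), the block at (294,183) and the knob at (274,169). The fixture is near (388,205), with its coupler at (385,238), pin around (367,234) and post around (353,231). Next I'll check these in close crops.

Run:
```python
from h import *
p=imaging.get_image("top"); save(p,"top1",(230,130,430,280),4)
s=imaging.get_image("scene"); save(s,"scene1",(225,180,485,330),3)
```

```text
(no output)
```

View pics/top1.png

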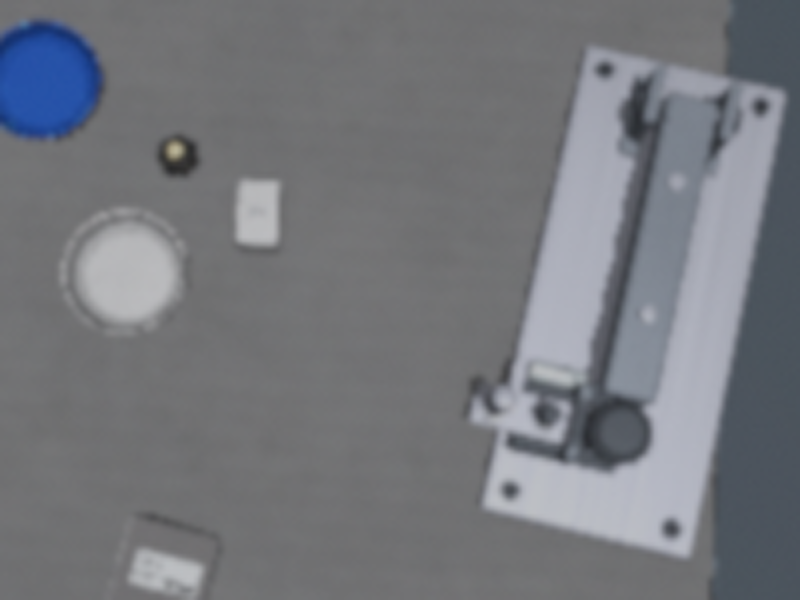

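View pics/scene1.png

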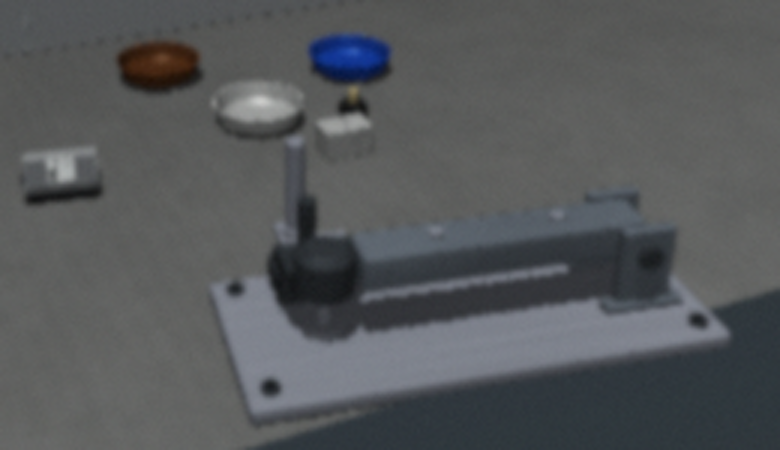

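The crops confirm it: bare-metal dish at top (261,198), pin's dark grip at (366,233), coupler at (384,238), post tip near (352,229). Now the fixture frame and the distances.

Run:
```python
from h import *
np.set_printoptions(precision=4,suppress=True)
p=imaging.get_image("top"); s=imaging.get_image("scene")
c=lambda x,y:(229.9+x/4,129.9+y/4)
cs=lambda x,y:(224.8+x/3,179.8+y/3)
q=[(588,46),(785,92),(690,556),(484,508)]
W=[atz(p,c(*a),.012)[:2] for a in q]; print("corners",W, np.mean(W,0))
qs=[(730,330),(255,418),(212,288)]
print("scene corners",[atz(s,cs(*a),.012) for a in qs])
W=np.array(W); ctr=W.mean(0); ux=(W[0]+W[1]-W[2]-W[3]); L=np.linalg.norm(ux)/2; ux/=np.linalg.norm(ux)
print(L,np.linalg.norm(W[0]-W[1]),np.degrees(np.arctan2(ux[1],ux[0])))
uy=np.array([-ux[1],ux[0]])
F=lambda x,y,z: np.r_[ctr+ux*x+uy*y,z]
C=atz(p,c(618,431),.07); print("coupler seen",C,"model",F(-.09,0,.07))
print("pin seen",atz(p,c(546,412),.079),"model",F(-.09,.042,.079), 'scene', tri([ray(p,c(546,412)),ray(s,cs(308,200))]))
print("post model",F(-.09,.072,.105),'scene',bydepth(s,cs(295,143)), tri([ray(s,cs(295,140)),ray(p,c(483,387))]))
for n,X in dict(coup=F(-.09,0,.07),pin=F(-.09,.042,.079),post=F(-.09,.072,.105)).items():
    a=proj(p,X);b=proj(s,X);print(n,(a-229.9+[0,100])*4 if 0 else ((a[0]-229.9)*4,(a[1]-129.9)*4),((b[0]-224.8)*3,(b[1]-179.8)*3))
print("dish top",atz(p,c(123,271),.018), "scene rim",atz(s,cs(258,101),.018))
for n,a in dict(block=(257,212),knob=(177,155),gel=(163,560)).items(): print(n,atz(p,c(*a),.02))
```

```text
corners [array([0.772 , 0.0128]), array([ 0.7427, -0.1107]), array([ 0.4552, -0.0427]), array([0.4831, 0.0806])] [ 0.6133 -0.015 ]
scene corners [array([ 0.7441, -0.1107,  0.012 ]), array([ 0.4522, -0.0505,  0.012 ]), array([0.4817, 0.0735, 0.012 ])]
0.2961039445010191 0.1269222517277847 -13.261012294278803
coupler seen [0.5265 0.0089 0.07  ] model [0.5257 0.0056 0.07  ]
pin seen [0.5364 0.0507 0.079 ] model [0.5353 0.0465 0.079 ] scene [0.5376 0.0498 0.0744]
post model [0.5422 0.0757 0.105 ] scene (array([0.541 , 0.0722, 0.1034]), np.float32(0.7652118)) [0.5489 0.0875 0.0966]
coup (np.float64(623.708003022252), np.float64(432.4466349170473)) (np.float64(324.01053431548695), np.float64(244.9555969336676))
pin (np.float64(553.4988905471149), np.float64(414.03532239317826)) (np.float64(305.9094192845603), np.float64(196.95653039380056))
post (np.float64(505.89462367208023), np.float64(397.99359154518197)) (np.float64(294.03108080423516), np.float64(138.1247196689386))
dish top [0.6254 0.3012 0.018 ] scene rim [0.6244 0.2973 0.018 ]
block [0.6623 0.2196 0.02  ]
knob [0.698  0.2697 0.02  ]
gel [0.4515 0.2719 0.02  ]
```

>>> step_arm(targets=[-0.034,0.041,0.003,0.12,-0.068,0.082,0.006,0.24,-0.102,0.123,0.009,0.36,-0.136,0.164,0.012,0.48,-0.17,0.205,0.015,0.6,-0.204,0.246,0.018,0.72,-0.238,0.287,0.021,0.84,-0.272,0.328,0.024,0.96,-0.306,0.369,0.027,1.08,-0.34,0.41,0.03,1.2,-0.374,0.451,0.033,1.32,-0.408,0.493,0.04,1.478], grip=0.05, force=30)

```text
t: 2.7
tool_pos: [0.4627, 0.1664, 0.2028]
tool_rot: [-3.125, 0.32, -0.002]
contact_force: [0.8, 0.5, 0.0]
opening: 0.0502
```

Run:
```python
from h import *
np.set_printoptions(precision=4,suppress=True)
o=monitor.get_obs(); print(o["t"],o["tool_pos"],Ro.from_rotvec(o["tool_rot"]).as_matrix(),o["q"])
```

```text
2.7 [0.4627 0.1664 0.2028] [[ 0.9792 -0.2027  0.0015]
 [-0.2027 -0.9792  0.0004]
 [ 0.0014 -0.0007 -1.    ]] [ 0.1936 -0.257   1.9479  0.0001  1.4491  0.3977]
```

>>> step_arm(targets=[0.025,0.027,0.008,0.02,0.05,0.054,0.016,0.026,0.075,0.08,0.024,0.026,0.0957,0.1006,0.03,0.026,0.0957,0.1006,0.03,0.026,0.0957,0.1006,0.03,0.026])

```text
t: 3.2
tool_pos: [0.5362, 0.0474, 0.1723]
tool_rot: [-3.12, 0.365, -0.0]
contact_force: [-0.3, -0.5, -0.5]
opening: 0.0501
```

Run:
```python
from h import *
np.set_printoptions(precision=4,suppress=True)
o=monitor.get_obs(); print(o["t"],o["tool_pos"],Ro.from_rotvec(o["tool_rot"]).as_matrix())
p=imaging.get_image("wrist"); save(p,"w1")
for t in ["coupler","post_top","pin_grip","pin"]:
    r=imaging.mark_of(t,p); print(t,[(np.round(a["uv"],1),round(a["score"],2)) for a in r[:4]], [np.round(bydepth(p,a["uv"])[0],3) for a in r[:4]])
for X in [(.536,.0485,.079),(.543,.0777,.105),(.526,.0076,.07)]: print(proj(p,X))
```

```text
3.2 [0.5362 0.0474 0.1723] [[ 0.973  -0.2307  0.0001]
 [-0.2307 -0.973   0.0008]
 [-0.     -0.0008 -1.    ]]
coupler [(array([322. , 237.7]), 0.57)] [array([0.528, 0.009, 0.071])]
post_top [(array([323. , 171.5]), 0.92)] [array([0.545, 0.078, 0.105])]
pin_grip [(array([317.4, 194.4]), 0.89)] [array([0.534, 0.053, 0.077])]
pin [(array([322.7, 184.7]), 0.64), (array([323.7, 237.1]), 0.38)] [array([0.539, 0.053, 0.05 ]), array([0.529, 0.009, 0.071])]
[320.8131 199.2512]
[320.7749 172.0128]
[320.5913 238.7579]
```

View pics/w1.png

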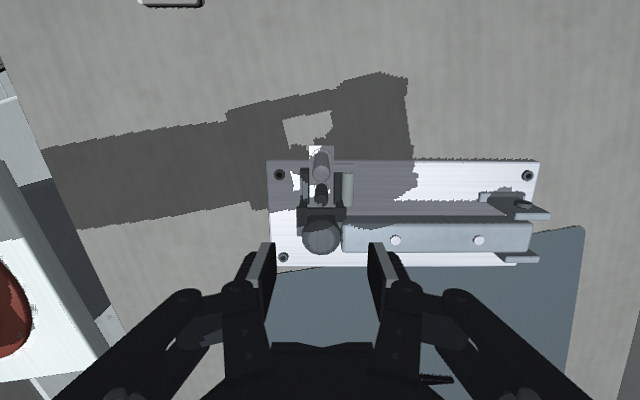

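Run:
```python
from h import *
p=imaging.get_image("wrist"); save(p,"w2",(250,140,400,260),5)
for X in [(.537,.049,.079),(.537,.049,.05),(.5445,.078,.105)]: print((proj(p,X)-[250,140])*5)
```

```text
[362.87650393 301.89537874]
[361.99934902 254.19709233]
[368.88674065 167.94404102]
```

View pics/w2.png

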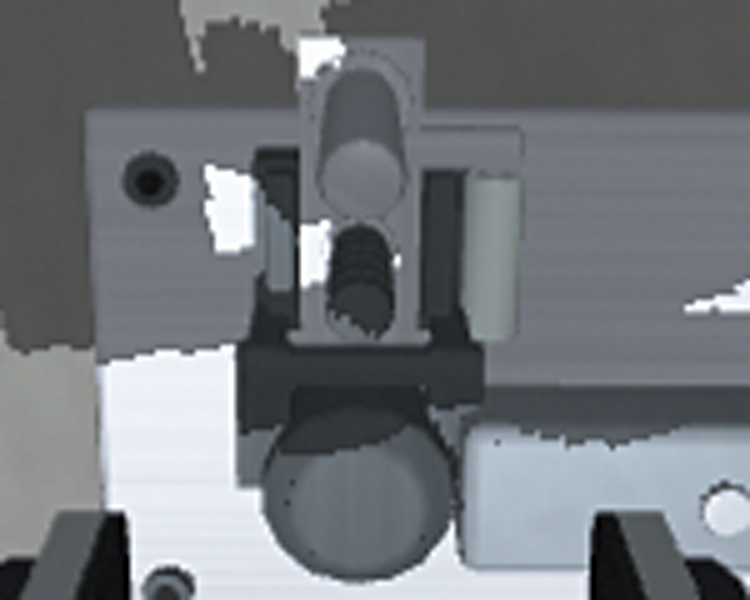

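>>> step_arm(targets=[0.0005,0,0.03,0,0.0005,0,0.06,0,0.0005,0,0.09,0,0.0005,0,0.115,0,0.0005,0,0.125,0,0.0005,0,0.125,0])

```text
t: 4.0
tool_pos: [0.5341, 0.0502, 0.0455]
tool_rot: [-3.121, 0.356, 0.006]
contact_force: [-0.3, -0.2, -0.2]
opening: 0.0498
```

>>> step_arm(targets=[0,0,0,0,0,0,0,0,0,0,0,0,0,0,0,0,0,0,0,0,0,0,0,0], grip=0.005, force=30)

```text
t: 4.5
tool_pos: [0.5355, 0.0503, 0.0474]
tool_rot: [-3.12, 0.356, 0.001]
contact_force: [-0.8, 0.5, 6.5]
opening: 0.0111
```

>>> step_arm(targets=[0,0,-0.008,0,0,0,-0.018,0,0,0,-0.03,0,0,0,-0.045,0,0,0,-0.07,0,0,0,-0.095,0,0,0,-0.095,0])

```text
t: 5.08
tool_pos: [0.539, 0.05, 0.1496]
tool_rot: [-3.12, 0.356, -0.016]
contact_force: [1.0, 0.3, 2.0]
opening: 0.0111
```

Run:
```python
from h import *
p=imaging.get_image("wrist"); save(p,"w3",(200,120,440,320),3)
s=imaging.get_image("scene"); save(s,"s3",(225,130,485,330),3)
print(monitor.get_obs()["tool_pos"])
```

```text
[0.53650361 0.05010362 0.14484528]
```

View pics/w3.png

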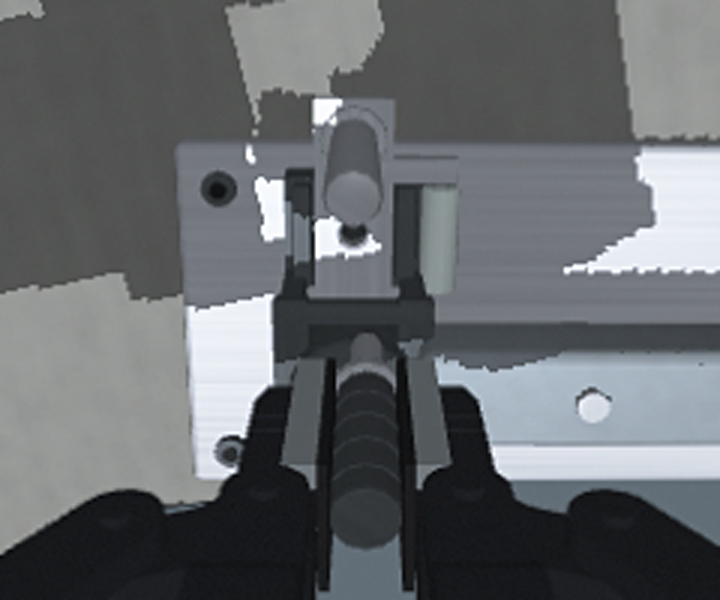

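View pics/s3.png

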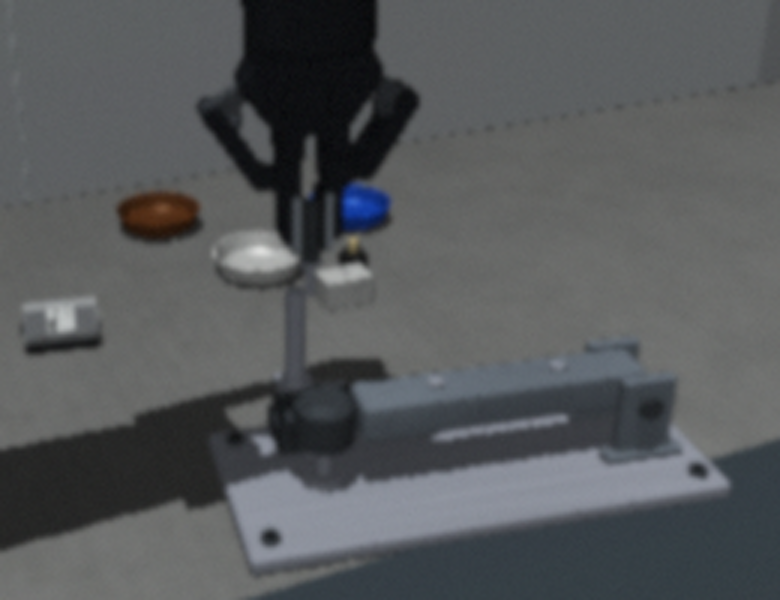

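Pin is out: the hole at (352,233) is empty and the pin is upright in the jaws, the latch untouched. I'll tilt it in the pads against the fixed base plate's edge so that it lies down predictably in the dish.

>>> step_arm(targets=[0.04,-0.012,-0.005,0,0.08,-0.03,-0.005,0,0.12,-0.05,0.0,0,0.12,-0.053,0.035,0,0.12,-0.053,0.07,0,0.12,-0.053,0.1,0,0.12,-0.053,0.112,0,0.12,-0.053,0.112,0,0.12,-0.053,0.112,0], force=20)

```text
t: 5.93
tool_pos: [0.6647, 0.0747, 0.032]
tool_rot: [-3.121, 0.356, -0.001]
contact_force: [0.8, -0.2, -0.6]
opening: 0.0113
```

Run:
```python
from h import *
p=imaging.get_image("wrist"); save(p,"w4")
s=imaging.get_image("scene"); save(s,"s4",(225,130,485,330),3)
o=monitor.get_obs();print(o["tool_pos"],o["tool_rot"],o["contact_force"],Ro.from_rotvec(o["tool_rot"]).as_matrix()[:,0])
```

```text
[0.66537986 0.07469391 0.03318643] [-3.12038578  0.35642472 -0.00404059] [ 0.43977292  0.47397163 -0.53775762] [ 0.97423831 -0.22550765  0.00245271]
```

View pics/w4.png

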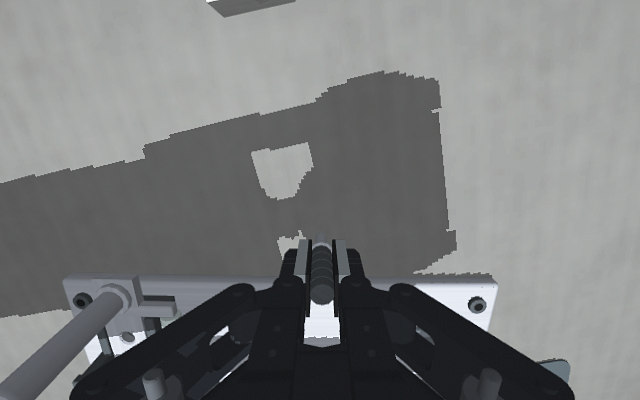

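View pics/s4.png

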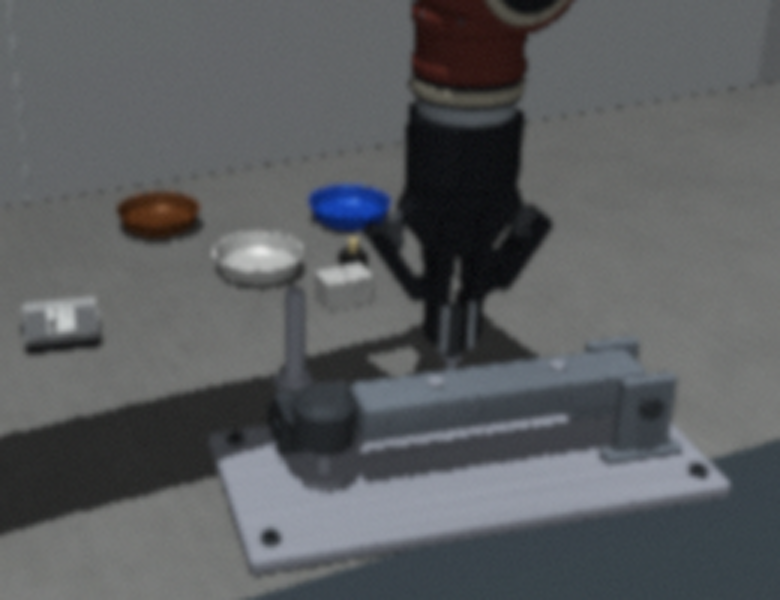

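>>> step_arm(targets=[0,0.01,0,0,0,0.02,0,0,0,0.026,0,0,0,0.031,0.001,0,0,0.036,0.002,0,0,0.041,0.004,0,0,0.045,0.005,0,0,0.049,0.007,0,0,0.053,0.008,0,0,0.057,0.009,0,0,0.059,0.01,0])

```text
t: 6.95
tool_pos: [0.6538, 0.0183, 0.0249]
tool_rot: [-3.116, 0.358, -0.011]
contact_force: [1.4, 6.7, 3.4]
opening: 0.0107
```

Run:
```python
from h import *
p=imaging.get_image("wrist"); save(p,"w5",(220,180,420,330),4)
o=monitor.get_obs();print(o["tool_pos"],o["tool_rot"],o["contact_force"],o["opening"])
```

```text
[0.65363607 0.01795438 0.02469848] [-3.11634245  0.35799992 -0.01038913] [2.52728234 5.93547389 3.30581599] 0.011444088720535922
```

View pics/w5.png

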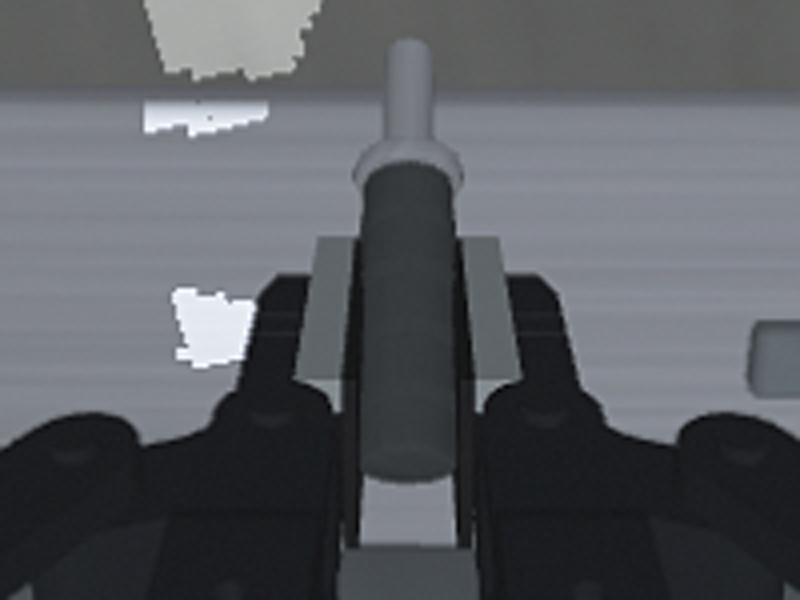

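The pin has swung nicely in the pads (tip (322,190), top (322,296)). I'll measure its tilt, then the dish.

Run:
```python
from h import *
np.set_printoptions(precision=4,suppress=True)
p=imaging.get_image("wrist"); o=monitor.get_obs()
R=Ro.from_rotvec(o["tool_rot"]).as_matrix()
for uv in [(322,192),(322,200),(322,230),(322,270),(322,292)]:
    X,z=bydepth(p,uv); print(uv,X,"tool",R.T@(X-o["tool_pos"]))
print(o["tool_pos"],R[:,0])
D=np.array([.6255,.299,0]); print("to dish, tool axes",R.T@(D-o["tool_pos"]))
```

```text
(322, 192) [0.6614 0.049  0.0119] tool [ 0.0005 -0.0318  0.013 ]
(322, 200) [0.6606 0.0454 0.0152] tool [ 0.0005 -0.0282  0.0098]
(322, 230) [0.6583 0.0362 0.0348] tool [ 0.0004 -0.0188 -0.0099]
(322, 270) [0.6555 0.0248 0.0531] tool [ 0.0004 -0.0071 -0.0283]
(322, 292) [0.654  0.0189 0.0611] tool [ 0.0004 -0.0011 -0.0363]
[0.6537 0.018  0.0248] [ 0.9739 -0.2268  0.006 ]
to dish, tool axes [-0.0913 -0.2671  0.0257]
```

>>> step_arm(targets=[0,-0.005,-0.035,0,0,-0.015,-0.075,0,-0.01,-0.04,-0.105,0,-0.022,-0.077,-0.125,0,-0.034,-0.114,-0.125,0,-0.046,-0.151,-0.125,0,-0.058,-0.188,-0.125,0,-0.07,-0.22,-0.125,0,-0.08,-0.24,-0.125,0,-0.08,-0.24,-0.125,0], force=30)

```text
t: 7.88
tool_pos: [0.628, 0.2731, 0.1507]
tool_rot: [-3.116, 0.351, -0.01]
contact_force: [0.1, -0.7, 0.9]
opening: 0.0109
```

Run:
```python
from h import *
np.set_printoptions(precision=4,suppress=True)
p=imaging.get_image("wrist"); save(p,"w6")
o=monitor.get_obs()
R=Ro.from_rotvec(o["tool_rot"]).as_matrix();print(o["t"],o["tool_pos"],R[:,0])
for a in imaging.search_frame("dish",p)[:3]: print(a["uv"],a["score"],bydepth(p,a["uv"])[0])
print(proj(p,(.6255,.299,.018)), proj(p,(.6255,.299,.004)))
```

```text
7.9333 [0.6286 0.2709 0.1506] [ 0.9746 -0.2239  0.0061]
[311.7, 155.6] 0.92 [0.626  0.3047 0.002 ]
[233.8, 39.2] 0.85 [0.5818 0.4248 0.0039]
[429.7, 67.0] 0.62 [0.754  0.3617 0.002 ]
[312.1204 164.1127] [312.4704 161.4706]
```

View pics/w6.png

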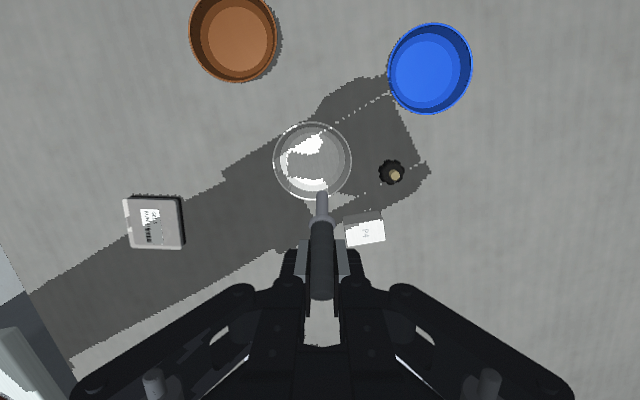

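>>> step_arm(targets=[-0.0095,-0.026,0.02,0,-0.0095,-0.026,0.055,0,-0.0095,-0.026,0.085,0,-0.0095,-0.026,0.105,0,-0.0095,-0.026,0.115,0,-0.0095,-0.026,0.115,0])

```text
t: 8.48
tool_pos: [0.6248, 0.2949, 0.032]
tool_rot: [-3.12, 0.359, -0.002]
contact_force: [0.1, -0.1, -0.9]
opening: 0.0106
```

Run:
```python
from h import *
np.set_printoptions(precision=4,suppress=True)
p=imaging.get_image("wrist"); save(p,"w7",(220,150,420,300),4)
o=monitor.get_obs()
print(o["t"],o["tool_pos"],o["contact_force"])
```

```text
8.5333 [0.6262 0.2957 0.0346] [ 0.2443 -0.6655  0.3849]
```

View pics/w7.png

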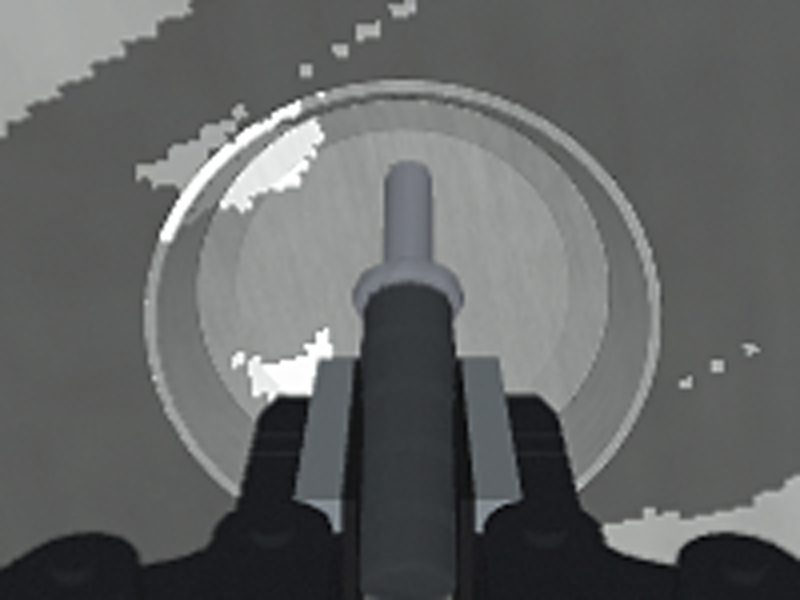

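Tip is over the dish's floor, top leaning to the near side. Lowering to contact.

>>> step_arm(targets=[0,0,0.008,0,0,0,0.013,0,0,0,0.015,0,0,0,0.015,0])

```text
t: 8.87
tool_pos: [0.6292, 0.2956, 0.0244]
tool_rot: [-3.117, 0.359, -0.016]
contact_force: [-3.5, -3.6, 12.1]
opening: 0.0106
```

>>> step_arm(targets=[0,0,-0.001,0,0,0,-0.001,0])

```text
t: 9.03
tool_pos: [0.6313, 0.296, 0.0283]
tool_rot: [-3.115, 0.359, -0.023]
contact_force: [0.4, -0.4, 0.0]
opening: 0.0112
```

>>> step_arm(targets=[0,0,0,0,0,0,0,0,0,0,0,0,0,0,0,0,0,0,0,0], grip=0.032)

```text
t: 9.45
tool_pos: [0.631, 0.2959, 0.0278]
tool_rot: [-3.115, 0.359, -0.022]
contact_force: [-0.6, 0.3, 0.3]
opening: 0.0317
```

Run:
```python
from h import *
np.set_printoptions(precision=4,suppress=True)
p=imaging.get_image("wrist"); save(p,"w8",(220,150,420,300),4)
o=monitor.get_obs()
print(o["t"],o["tool_pos"],o["contact_force"])
```

```text
9.5 [0.631  0.2959 0.0278] [-0.3077 -0.5653 -0.1681]
```

View pics/w8.png

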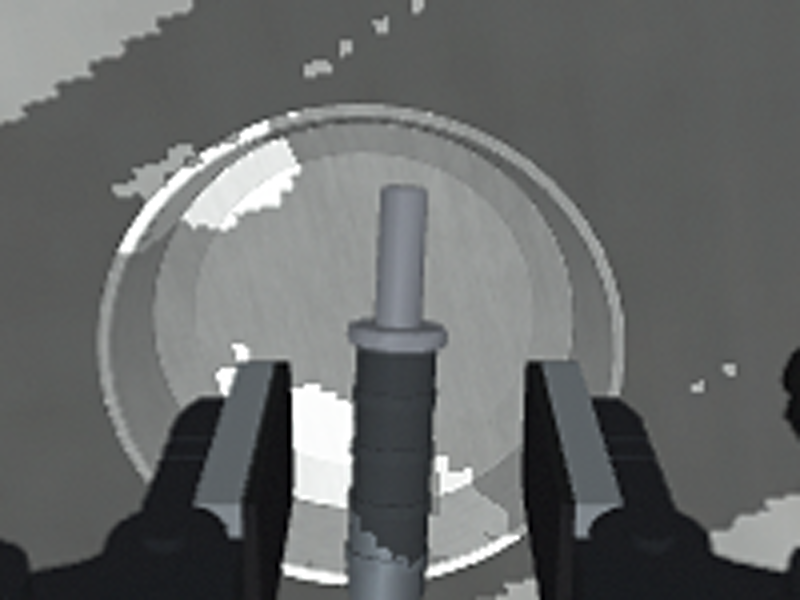

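>>> step_arm(targets=[0,0,-0.03,0,0,-0.0,-0.07,0,0,0.02,-0.105,0,0,0.05,-0.12,0,0,0.06,-0.12,0,0,0.06,-0.12,0])

```text
t: 10.0
tool_pos: [0.616, 0.2354, 0.1486]
tool_rot: [-3.114, 0.363, -0.025]
contact_force: [-0.1, -0.1, -0.1]
opening: 0.0321
```

Run:
```python
from h import *
np.set_printoptions(precision=4,suppress=True)
p=imaging.get_image("wrist"); save(p,"w9",(220,50,420,200),4)
o=monitor.get_obs()
print(o["t"],o["tool_pos"],o["contact_force"])
```

```text
10.05 [0.6152 0.2364 0.1467] [-0.7603  0.4649 -0.9355]
```

View pics/w9.png

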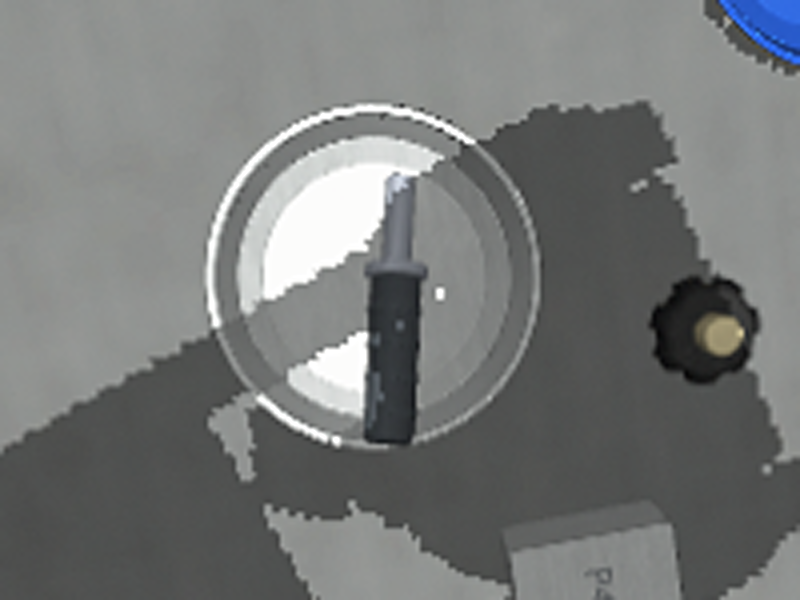

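Run:
```python
from h import *
np.set_printoptions(precision=4,suppress=True)
p=imaging.get_image("wrist"); o=monitor.get_obs()
for x,y in [(398,185),(398,230),(396,268),(394,300),(392,350),(390,400),(388,432),(378,447),(373,105),(208,275),(540,275)]:
    print((x,y),bydepth(p,(219.9+x/4,49.9+y/4))[0])
print(o["tool_pos"],Ro.from_rotvec(o["tool_rot"]).as_matrix()[:,0])
```

```text
(398, 185) [0.6351 0.3215 0.0129]
(398, 230) [0.6328 0.3119 0.0144]
(396, 268) [0.6305 0.304  0.0211]
(394, 300) [0.6284 0.2972 0.0207]
(392, 350) [0.6254 0.2868 0.0248]
(390, 400) [0.6224 0.2763 0.0279]
(388, 432) [0.6203 0.2695 0.029 ]
(378, 447) [0.6167 0.2648 0.0186]
(373, 105) [ 0.6338  0.3406 -0.0001]
(208, 275) [0.5855 0.3123 0.0004]
(540, 275) [0.6621 0.2949 0.0187]
[0.6147 0.237  0.1455] [ 0.9735 -0.2283  0.0106]
```

The pin's grip end rests on the rim (z about 0.023), tip on the floor with about 10 mm of room ahead. I'll nudge the end inwards with closed fingers so that it lies inside.

>>> step_arm(targets=[-0.003,-0.002,0.03,0,-0.003,-0.004,0.06,0,-0.003,-0.006,0.09,0,-0.003,-0.006,0.11,0,-0.003,-0.006,0.12,0,-0.003,-0.006,0.123,0,-0.003,-0.006,0.123,0], grip=0.0)

```text
t: 10.68
tool_pos: [0.6135, 0.2443, 0.0206]
tool_rot: [-3.117, 0.359, -0.013]
contact_force: [0.1, -0.1, 1.0]
opening: 0.0001
```

Run:
```python
from h import *
np.set_printoptions(precision=4,suppress=True)
p=imaging.get_image("wrist"); save(p,"w10",(220,120,420,270),4); o=monitor.get_obs()
print(o["tool_pos"],Ro.from_rotvec(o["tool_rot"]).as_matrix()[:,0],o["contact_force"])
```

```text
[0.6147 0.2445 0.0225] [ 0.9736 -0.2278  0.0104] [0.3078 0.5882 0.3257]
```

View pics/w10.png

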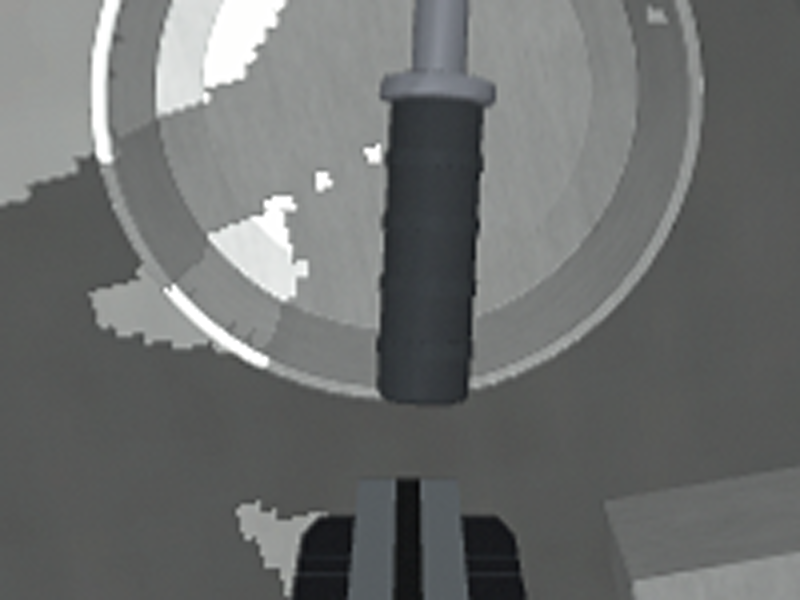

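>>> step_arm(targets=[0.002,-0.004,0.001,0,0.002,-0.008,0.001,0,0.002,-0.011,0.001,0,0.002,-0.014,0.001,0,0.002,-0.017,0.001,0,0.002,-0.019,0.001,0,0.002,-0.019,0.001,0])

```text
t: 11.32
tool_pos: [0.6211, 0.263, 0.0218]
tool_rot: [-3.115, 0.359, -0.018]
contact_force: [0.5, -0.2, -0.1]
opening: 0.0002
```

Run:
```python
from h import *
np.set_printoptions(precision=4,suppress=True)
p=imaging.get_image("wrist"); save(p,"w11",(220,100,420,250),4); o=monitor.get_obs()
print(o["tool_pos"],Ro.from_rotvec(o["tool_rot"]).as_matrix()[:,0],o["contact_force"])
```

```text
[0.621  0.2628 0.0217] [ 0.9737 -0.2275  0.0105] [ 0.535  -0.7059 -0.6661]
```

View pics/w11.png

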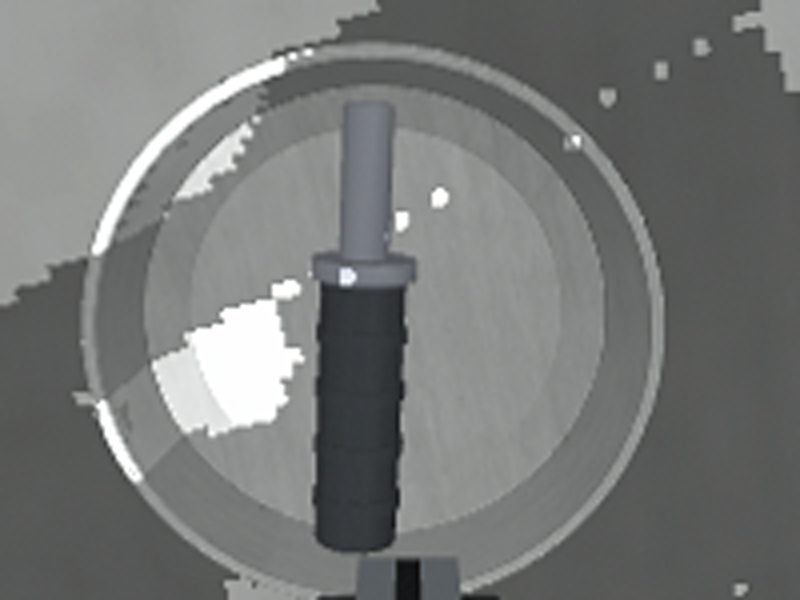

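The pin now lies wholly inside the dish. Next the post, with jaws turned 90° (along fixture y) so the post can pivot in the pads as it tilts.

>>> step_arm(targets=[0,0.003,-0.03,0,0,0.006,-0.07,0,0,0.02,-0.11,-0.1,-0.005,0.05,-0.14,-0.22,-0.012,0.085,-0.148,-0.34,-0.02,0.12,-0.148,-0.46,-0.028,0.15,-0.148,-0.58,-0.0325,0.18,-0.148,-0.7,-0.0325,0.197,-0.148,-0.82,-0.0325,0.197,-0.148,-0.94,-0.0325,0.197,-0.148,-1.06,-0.0325,0.197,-0.148,-1.18], grip=0.045)

```text
t: 12.37
tool_pos: [0.5426, 0.077, 0.1681]
tool_rot: [2.788, 1.443, 0.019]
contact_force: [-0.8, 0.4, 0.6]
opening: 0.0448
```

>>> step_arm(targets=[0,0,0,-0.12,0,0,0,-0.24,0,0,0,-0.36,0,0,0,-0.39,0,0,0,-0.39])

```text
t: 12.78
tool_pos: [0.5424, 0.0769, 0.168]
tool_rot: [2.454, 1.955, 0.018]
contact_force: [-0.3, -0.3, -0.2]
opening: 0.0452
```

Run:
```python
from h import *
np.set_printoptions(precision=4,suppress=True)
p=imaging.get_image("wrist"); save(p,"w12",(160,60,480,300),2.5); o=monitor.get_obs()
R=Ro.from_rotvec(o["tool_rot"]).as_matrix()
print(o["t"],o["tool_pos"],R,o["contact_force"])
t=imaging.get_image("top"); save(t,"t12",(190,110,430,290),3)
for n in ["post_top","coupler"]:
  for a in imaging.mark_of(n,p)[:2]: 
    X=bydepth(p,a["uv"])[0]; print(n,a["uv"],a["score"],X,"tool",R.T@(X-o["tool_pos"]))
```

```text
12.8333 [0.5424 0.0769 0.168 ] [[ 0.2247  0.9744  0.0117]
 [ 0.9744 -0.2248  0.004 ]
 [ 0.0065  0.0105 -0.9999]] [0.5292 0.7401 0.239 ]
post_top [320.2, 212.5] 0.95 [0.5425 0.0761 0.1057] tool [-0.0012 -0.0003  0.0623]
coupler [236.9, 194.5] 0.76 [0.523  0.0058 0.0707] tool [-0.0743 -0.0039  0.0968]
```

View pics/w12.png

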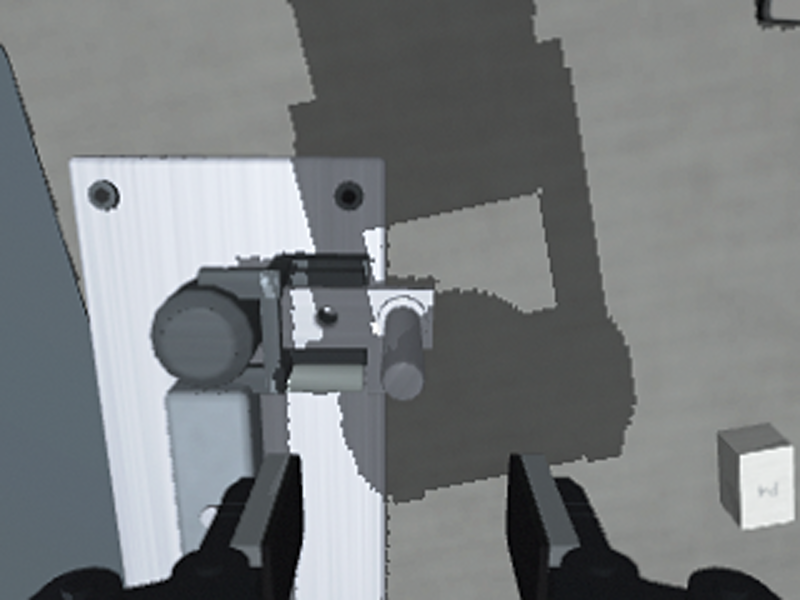

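View pics/t12.png

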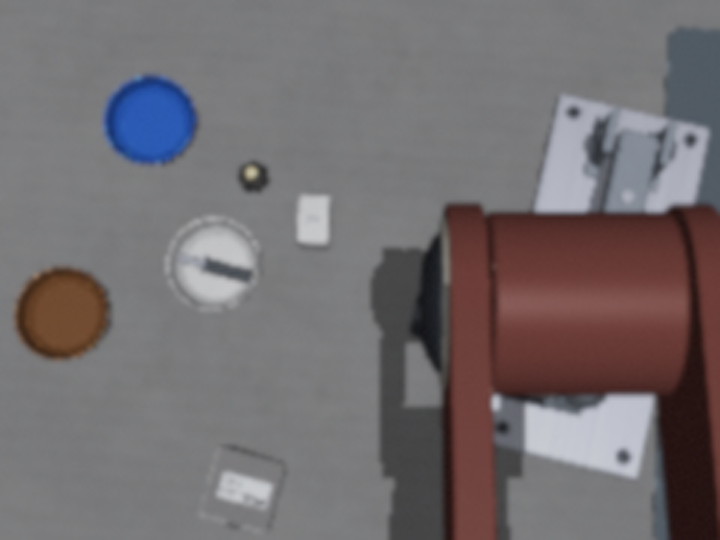

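>>> step_arm(targets=[0,0,0.03,0,0,0,0.06,0,0,0,0.085,0,0,0,0.098,0,0,0,0.102,0,0,0,0.102,0], grip=0.034)

```text
t: 13.48
tool_pos: [0.5431, 0.0774, 0.0652]
tool_rot: [2.456, 1.954, 0.016]
contact_force: [0.5, 0.2, 0.6]
opening: 0.0342
```

>>> step_arm(targets=[0,0,0,0,0,0,0,0,0,0,0,0,0,0,0,0,0,0,0,0], grip=0.0, force=45)

```text
t: 13.9
tool_pos: [0.5444, 0.0769, 0.0671]
tool_rot: [2.454, 1.952, 0.018]
contact_force: [-1.0, -2.9, 5.6]
opening: 0.013
```

Run:
```python
from h import *
np.set_printoptions(precision=4,suppress=True)
p=imaging.get_image("wrist"); save(p,"w13",(160,60,480,300),2.5); o=monitor.get_obs()
R=Ro.from_rotvec(o["tool_rot"]).as_matrix()
print(o["t"],o["tool_pos"],R,o["contact_force"],o["opening"])
```

```text
13.95 [0.5444 0.077  0.0671] [[ 0.2246  0.9744  0.0127]
 [ 0.9744 -0.2247  0.003 ]
 [ 0.0058  0.0117 -0.9999]] [-1.1368 -3.0078  5.0606] 0.012878970606006816
```

View pics/w13.png

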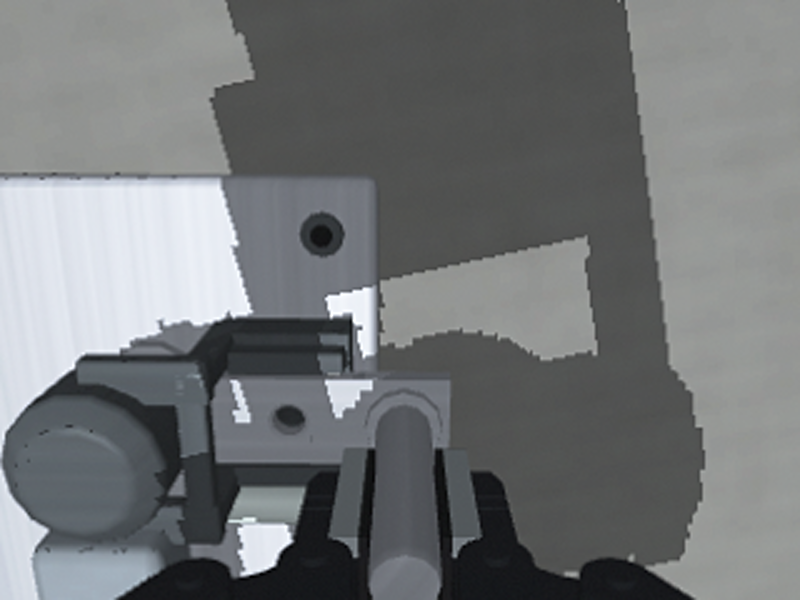

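>>> step_arm(targets=[0.004,0,0,0,0.008,0,0,0,0.012,0,0,0,0.015,0,0,0,0.0175,0,0,0,0.019,0,0,0,0.019,0,0,0,0.019,0,0,0])

```text
t: 14.62
tool_pos: [0.5486, 0.0947, 0.0671]
tool_rot: [2.452, 1.952, 0.016]
contact_force: [-1.1, -7.6, 1.3]
opening: 0.0126
```

Run:
```python
from h import *
np.set_printoptions(precision=4,suppress=True)
p=imaging.get_image("wrist"); save(p,"w14",(120,60,440,300),2.5); o=monitor.get_obs()
R=Ro.from_rotvec(o["tool_rot"]).as_matrix()
print(o["t"],o["tool_pos"],o["contact_force"],R.T@o["contact_force"],o["opening"])
X=bydepth(p,(319,290))[0];print(X)
s=imaging.get_image("scene"); save(s,"s14",(225,130,485,330),3)
```

```text
14.6667 [0.5486 0.0947 0.0671] [-1.8861 -8.1471  1.638 ] [-8.3569  0.0083 -1.6665] 0.0127394419577603
[0.5446 0.0942 0.1053]
```

View pics/w14.png

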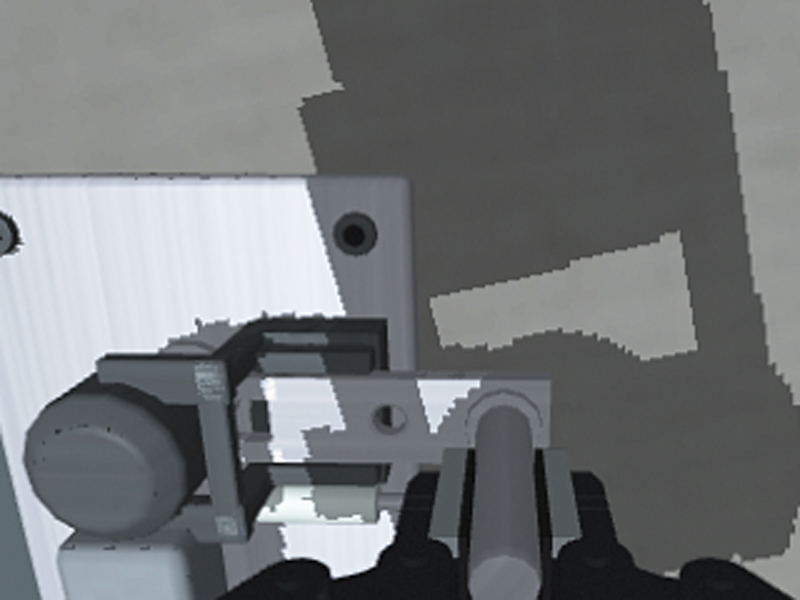

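Latch pulled about 18.5 mm with 8.4 N resisting, which fits the spring. Lifting along the drawbar's arc.

>>> step_arm(targets=[0.0005,0.0005,-0.003,0,0.0005,0.001,-0.006,0,0.0005,0.002,-0.01,0,0.0005,0.003,-0.015,0,0.0005,0.0047,-0.02,0,0.0005,0.0062,-0.025,0,0.0005,0.0078,-0.0295,0,0.0005,0.0096,-0.0345,0,0.0005,0.0114,-0.039,0,0.0005,0.0114,-0.039,0])

```text
t: 15.55
tool_pos: [0.5573, 0.0919, 0.1043]
tool_rot: [2.454, 1.953, 0.006]
contact_force: [-2.3, -7.1, -4.9]
opening: 0.0128
```

Run:
```python
from h import *
np.set_printoptions(precision=4,suppress=True)
o=monitor.get_obs()
R=Ro.from_rotvec(o["tool_rot"]).as_matrix()
print(o["t"],o["tool_pos"],R.T@o["contact_force"],o["opening"])
s=imaging.get_image("scene"); save(s,"s15",(225,130,485,330),3)
```

```text
15.55 [0.5573 0.0919 0.1043] [-7.4648 -0.662   4.9369] 0.012780581381176626
```

View pics/s15.png

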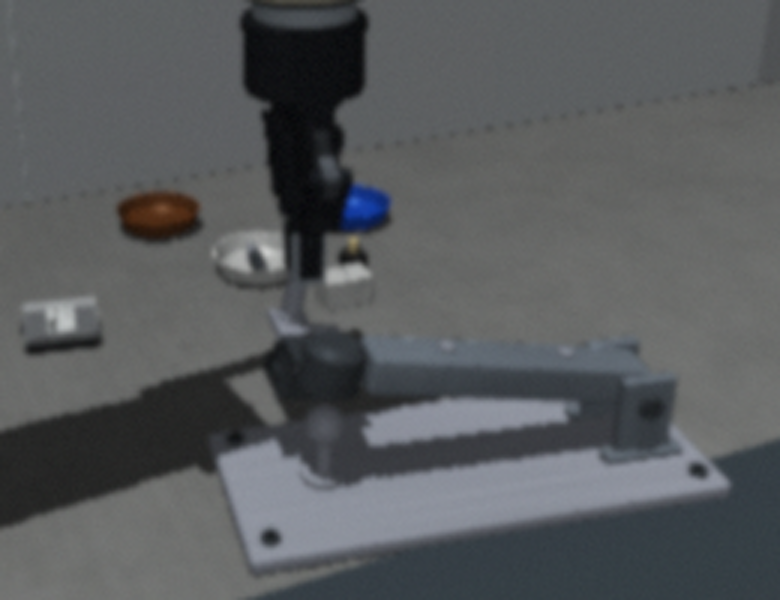

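The coupler is off the ball and rising with the post. Continuing.

>>> step_arm(targets=[0.0005,0.002,-0.005,0,0.0005,0.004,-0.01,0,0.0005,0.0065,-0.015,0,0.0005,0.009,-0.02,0,0.0005,0.0115,-0.025,0,0.0005,0.014,-0.03,0,0.0005,0.017,-0.035,0,0.0005,0.02,-0.04,0,0.0005,0.0225,-0.044,0,0.0005,0.0225,-0.044,0,0.0005,0.0225,-0.044,0])

```text
t: 16.52
tool_pos: [0.5765, 0.0866, 0.1451]
tool_rot: [2.458, 1.955, -0.004]
contact_force: [-2.7, -7.4, -5.2]
opening: 0.0126
```

Run:
```python
from h import *
np.set_printoptions(precision=4,suppress=True)
o=monitor.get_obs()
R=Ro.from_rotvec(o["tool_rot"]).as_matrix()
print(o["t"],o["tool_pos"],R.T@o["contact_force"],o["opening"])
s=imaging.get_image("scene"); save(s,"s16",(225,130,485,330),3)
w=imaging.get_image("wrist"); save(w,"w16")
for p in (s,w):
  for n in ["coupler","post_top","dish","pin"]:
    for a in imaging.mark_of(n,p)[:1]: print(n,a["uv"],a["score"],bydepth(p,a["uv"])[0])
```

```text
16.5167 [0.5765 0.0866 0.1451] [-7.8185 -0.9262  5.1822] 0.012634354778311733
coupler [344.6, 217.4] 0.73 [0.7014 0.2596 0.0061]
dish [341.7, 196.9] 0.7 [0.577  0.0666 0.1617]
pin [309.1, 211.7] 0.52 [0.6268 0.3122 0.0161]
coupler [157.9, 241.0] 0.75 [0.5471 0.0027 0.1499]
post_top [319.2, 303.1] 0.89 [0.5805 0.0845 0.1818]
dish [576.8, 273.9] 0.84 [0.7499 0.3556 0.0021]
pin [564.6, 188.7] 0.65 [0.633  0.328  0.0122]
```

View pics/s16.png

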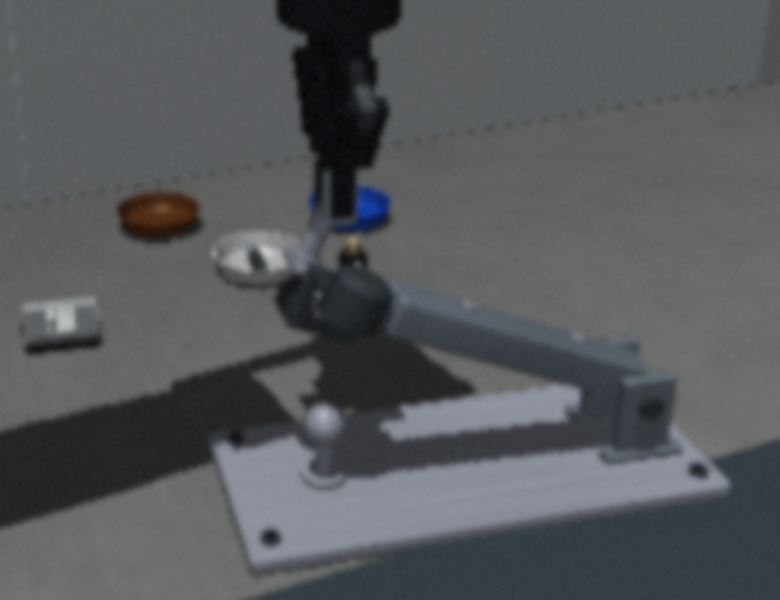

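View pics/w16.png

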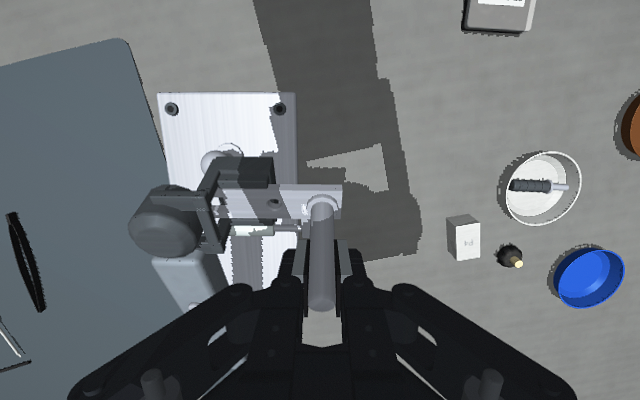

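>>> step_arm(targets=[0,0,0,0,0,0,0,0,0,0,0,0,0,0,0,0,0,0,0,0,0,0,0,0])

```text
t: 17.52
tool_pos: [0.5749, 0.086, 0.143]
tool_rot: [2.459, 1.954, -0.011]
contact_force: [-2.1, -7.1, -2.3]
opening: 0.0129
```

Run:
```python
from h import *
w=imaging.get_image("wrist"); a=imaging.mark_of("coupler",w)[0]; print(a["uv"],bydepth(w,a["uv"])[0])
o=monitor.get_obs(); print(o["t"],o["tool_pos"],o["contact_force"])
print(ticket.finish_job())
```

```text
[158.2, 240.1] [0.54532896 0.00219949 0.14780194]
17.6167 [0.57497794 0.08602824 0.14305017] [-1.5313577  -6.18162019 -2.27340488]
the job is handed in; nothing more can be done
None
```

The job is done and handed in at about 17.6 s; no verdict came back. The arm is still holding the coupler about 7.8 cm above where it sat.

- **Pin:** I drew it straight up and tilted it in the pads against the base plate's edge. When I first released it in the metal dish, its grip end rested on the rim. I nudged it inwards with closed fingers, and the later pictures show it lying wholly inside.
- **Latch and coupler:** I gripped the post with the jaws along the pull and slid the latch about 18.5 mm. It resisted with about 8 N, which matches the spring. Keeping it pulled, I lifted the coupler off the ball along the drawbar's arc.

**Last checks:**
- The coupler top measured 0.148 m against 0.070 m when coupled. The tool had settled about 2 mm lower over the last second, still well above the 6 cm needed.
- The grip held at a 13 mm opening, and the latch spring force was still on the tool.
- The pin lay in the dish, and the gel box, block and knob looked unmoved in the pictures; I did not measure them again.
- In the last pictures the networks put "dish" on the blue dish or the gripper, and the scene-camera "coupler" on the knob. I discarded these because they clearly disagreed with the images.

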